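# Close the drive box and start the test rig

### The arm

A 6-joint arm with a two-finger parallel gripper is mounted at the origin on the work surface. World frame = base frame: x ahead of the robot, y to its left, z up, the work surface at z = 0. Lengths are in m, angles in rad, forces in N, time in s.
With the tool pointing down it reaches from about 0.3 to 0.825 m from the base axis. Payload 5.4 kg.
Tool frame: the origin (TCP) lies at the very end of the fingers, on their centre line; the grasp point (between the pads) lies 19 mm behind it; z points along the fingers, x is the direction in which the jaws open and shut, and the axes are right-handed (so a half turn about z gives the same grasp; the last joint's range is limited). The gripper opens to 92 mm and grips with 3 to 60 N. Pads are 20 mm wide; open, the fingers measure 128 mm over their backs; the gripper's body (75 mm by 189 mm) begins 69 mm behind the grasp point.
Start: joints at [0.949, 0.158, 1.597, -0, 1.386, -0.21], TCP at [0.23, 0.527, 0.215] pointing down, gripper open.
Joint ranges: [-2.91, 2.91], [-0.94, 2.29], [0.18, 2.7], [-1.29, 4.43], [0.17, 2.64], [-3, 3]. Speed limits (rad/s): [2.57, 2.57, 3.14, 3.14, 3.14, 3.14].

### API

Orientations are given as a rotation vector (axis times angle).
In Python, from workcell import bot gives the robot as it stands. Calls block until the motion is done:
- bot.goto(position, orientation): joint-space move of the TCP to a pose.
- bot.line_to(position, rot=None, max_speed=0.15): straight line of the TCP; rot=None keeps the orientation; max_speed is the mean speed in m/s.
- bot.set_joints(angles): joint-space move.
- bot.set_gripper(opening, newtons=None): opening from 0.0 (shut) to 1.0 (fully open); newtons is the grip in N (None keeps the last); returns when the fingers have stopped.
- bot.hold(seconds).
- bot.inverse_kinematics(position, orientation): joint angles nearest the present ones, or None.
- bot.read_camera(name): name is "scene" or "top" or "wrist"; returns a dict with "pixels" (400x640x3 uint8, blue, green, red), "fx", "fy", "cx", "cy" (pixels), "R" (3x3) and "t" (3): a world point X has camera coordinates R X + t. Camera axes: x right, y down, z forward; pixel columns grow to the right and rows downward; lengths in m; the calibration is good to about 2 mm. A picture is of the moment at which its call begins. There is no depth.
A pose or a line that the arm cannot do raises bot.MotionError and nothing moves.
- bot.job_done(): hands the job in, once; it reports no verdict.
Readings, each from a call of its own:
- bot.current_clock(): time.
- bot.current_joints(): joint angles.
- bot.current_joint_vel(): joint speeds.
- bot.current_effort(): joint torques, N m.
- bot.current_ee_pos(): TCP position.
- bot.current_tool_rot(): TCP orientation.
- bot.current_contact_force(): force on the tool from outside, world axes, zero at the start.
- bot.current_ft_torque(): the same for the moment, N m.
- bot.current_opening(): opening from 0.0 (shut) to 1.0 (fully open).
Only numpy, scipy, OpenCV 4.12 (cv2) and the standard library are available. Lean on these libraries where they do the work, as an engineer would, in place of code of your own. Each camera call takes 0.05 s, during which the arm holds its last target.

### The job

The drive box has been loaded and its lid left standing open: shut the lid fully. Then start the rig from the console by pressing three keys fully down and letting each come up again, one at a time: first the round key, then the square key, then the long bar-shaped key. Press no key before the lid is shut, and leave the other things on the bench where they stand.

Things in the scene. Friction and masses are not known exactly. Their poses are not given: they have to be found in the camera images.
- console: fixed control console: board 150 (x) by 330 (y) by 20 mm, orange top, front -x; three key modules in a row along y, 95 mm apart, order varies. Over them, centred at x = +7 mm, a crossbar along y of 20 mm aluminium profile, underside 172 mm above the table, on posts at y = -155 and 155 mm: no room for an upright gripper. Origin: centre of the underside
- mod_round: module with the round key: grey sloping wedge module, fixed on the console board: 110 mm deep (x), 90 mm wide (y), 30 mm high at its front (-x), 99 mm at its back; its top slopes 32 degrees towards -x (front). Origin: centre of its underside, which is 20 mm above the table.
- mod_square: module with the square key: grey sloping wedge module, fixed on the console board: 110 mm deep (x), 90 mm wide (y), 30 mm high at its front (-x), 99 mm at its back; its top slopes 32 degrees towards -x (front). Origin: centre of its underside, which is 20 mm above the table.
- mod_bar: module with the bar-shaped key: grey sloping wedge module, fixed on the console board: 110 mm deep (x), 90 mm wide (y), 30 mm high at its front (-x), 99 mm at its back; its top slopes 32 degrees towards -x (front). Origin: centre of its underside, which is 20 mm above the table.
- key_round_top (a point): centre of the outer face of the round black key, 52 mm across; moves with the key. z points out of the face (32 degrees from vertical, leaning to the front), x up the slope, y along the row. The key stands 18 mm proud of the slope and sinks 8 mm along -z. At rest this point is 14.5 mm in front (-x) of the module's origin and 76.5 mm above it (96.5 mm above the table)
- key_square_top (a point): centre of the outer face of the square black key, 52 by 52 mm; moves with the key. z points out of the face (32 degrees from vertical, leaning to the front), x up the slope, y along the row. The key stands 18 mm proud of the slope and sinks 8 mm along -z. At rest this point is 14.5 mm in front (-x) of the module's origin and 76.5 mm above it (96.5 mm above the table)
- key_bar_top (a point): centre of the outer face of the long black bar-shaped key, 74 mm along y by 26 mm along x; moves with the key. z points out of the face (32 degrees from vertical, leaning to the front), x up the slope, y along the row. The key stands 18 mm proud of the slope and sinks 8 mm along -z. At rest this point is 14.5 mm in front (-x) of the module's origin and 76.5 mm above it (96.5 mm above the table)
- key_round (a joint): round key: press depth in m, 0 up to 0.008 fully down; sprung, 1.5 N starts it, about 5 N holds it at the bottom, it comes up by itself
- key_square (a joint): square key: press depth in m, 0 up to 0.008 fully down; sprung, 1.5 N starts it, about 5 N holds it at the bottom, it comes up by itself
- key_bar (a joint): bar-shaped key: press depth in m, 0 up to 0.008 fully down; sprung, 1.5 N starts it, about 5 N holds it at the bottom, it comes up by itself
- drive_box: light grey open-topped box, fixed, 200 by 200 mm, 90 mm high, walls 5 mm, with a drive inside that stays below the rim. Origin: centre of the underside, on the table; front is -x, roughly towards the robot. Its lid is hinged along the far (+x) rim.
- lid (a joint): lid angle in rad: 0 shut, grows as its front edge rises; it starts between 0.55 and 0.95. The lid is a flat plate 200 by 200 mm, 10 mm thick, 0.3 kg, no handle. The hinge is stiff: the lid stays where it is left; about 1 to 3 N on its outer face near the front edge moves it down.
- lid_hinge (a point): middle of the hinge line, at the lid's underside, 100 mm behind (+x) the box's origin and 90.5 mm above the table; moves with the lid: x lies in the lid, pointing from the front edge to the hinge, y along the hinge, z out of the lid's outer (upper) face
- lid_edge (a point): point on the lid's outer (upper) face, on its middle line, 30 mm from the front edge and 170 mm from the hinge line, 10 mm above the lid's underside; axes as lid_hinge; a good place to push
- meter: loose hand meter, yellow, 85 by 180 by 36 mm (44 mm at the dial), lying in front of the console; origin under its centre
- mug: loose white mug, 80 mm across, 90 mm high, handle at +y, in front of the drive box; origin under its centre
- spool: loose grey empty spool standing on end, 64 mm across, 52 mm high, behind; origin under its centre
- driver: loose screwdriver 200 mm long with black handle, lying on the table behind; origin under its middle
- tower: loose signal tower: round foot 76 mm across, lamps 52 mm across, 170 mm high, standing behind; origin under its foot
- relay: loose relay module, 70 by 90 mm, 50 mm high, in front of the drive box; origin under its centre

How it is judged:
On the way, in this order (a step that is already met when the one before it is completed fails the run):
1. the lid of the drive box is shut, no key pressed (value of joint lid below 0.04 rad and value of joint each of key_round, key_square, key_bar below 0.002 m), for 0.1 s.
2. the round key alone is pressed down, the lid shut (value of joint lid below 0.04 rad and value of joint key_round above 0.0055 m and value of joint each of key_square, key_bar below 0.002 m), for 0.05 s.
3. the square key alone is pressed down, the lid shut (value of joint lid below 0.04 rad and value of joint key_square above 0.0055 m and value of joint each of key_round, key_bar below 0.002 m), for 0.05 s.
4. the bar key alone is pressed down, the lid shut (value of joint lid below 0.04 rad and value of joint key_bar above 0.0055 m and value of joint each of key_round, key_square below 0.002 m), for 0.05 s.
At the end, for the whole second after the job is handed in: the lid is shut (within 0.04 rad, 8 mm at its front edge) and all three keys have come up again (within 1.5 mm), after the round, the square and the bar-shaped key were pressed in this order, each to at least 5.5 of its 8 mm with the other two up (within 2 mm) (value of joint lid below 0.04 rad and value of joint each of key_round, key_square, key_bar below 0.0015 m); the robot touches nothing.
It fails at once if a key is pressed (over 3 mm) while the lid is open (value of joint lid above 0.06 rad and value of joint any of key_round, key_square, key_bar above 0.003 m).
It fails at once if two keys are pressed (over 3 mm) at once (value of joint each of key_round, key_square above 0.003 m or value of joint each of key_round, key_bar above 0.003 m or value of joint each of key_square, key_bar above 0.003 m).
It fails at once if a loose thing on the bench is shoved (over 40 mm) or knocked over (distance of any of meter, mug, spool, driver, tower, relay from where it was at the start of the episode above 0.04 m or angle between any of meter, mug, spool, tower, relay's own z axis and vertical above 0.5 rad).
It also fails if it takes over 64 s, if anything falls off the work surface, if the arm or the gripper's body presses on something with over 40 N, if the wrist force passes 120 N, or if a joint passes its speed limit or range.

## Working session

There is one attempt and no reset: what is moved stays moved. The work goes in short steps, each a Python script; the robot and the scene stay as the last script left them, time stands still between calls to the robot, and variables do not carry over. Pictures are saved under pics/ and viewed, and the job is handed in when it is done.

```bash
mkdir -p pics; ls
python3 - <<'E'
from workcell import bot
import cv2,numpy as np
for n in ["scene","top","wrist"]:
    c=bot.read_camera(n); cv2.imwrite(f"pics/a_{n}.png",c["pixels"])
    print(n,c["fx"],c["fy"],c["cx"],c["cy"],"pos",np.round(-np.array(c["R"]).T@c["t"],3),np.round(c["R"],3).tolist())
print(bot.current_clock(),bot.current_tool_rot(),bot.current_opening())
E
```

```text
pics
scene 452.5438702598 452.5438702598 315.85879649777615 195.0084093202699 pos [1.339 0.028 0.755] [[-0.036, 0.999, -0.01], [0.657, 0.016, -0.753], [-0.753, -0.034, -0.657]]
top 484.39960863134644 484.39960863134644 322.9347108855589 211.59718788953373 pos [ 0.322 -0.019  1.378] [[0.085, -0.996, 0.002], [-0.975, -0.083, -0.204], [0.204, 0.015, -0.979]]
wrist 284.35387907227965 284.35387907227965 320.2225281585 196.4481176742287 pos [0.165 0.556 0.382] [[0.4, 0.916, -0.001], [0.886, -0.387, 0.255], [0.233, -0.103, -0.967]]
0.15 [ 2.62822382e+00  1.72007333e+00 -2.10372279e-03] 0.999118773427166
```

View pics/a_scene.png

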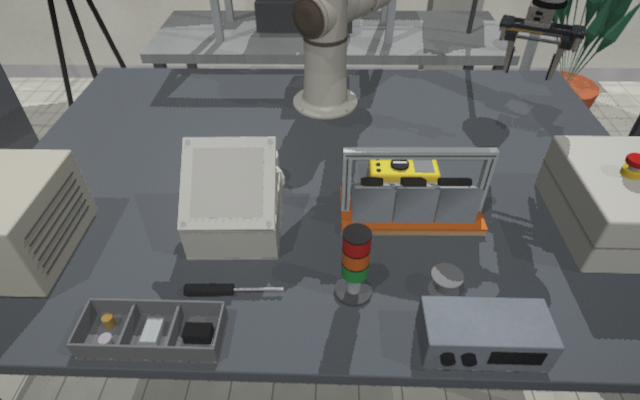

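View pics/a_top.png

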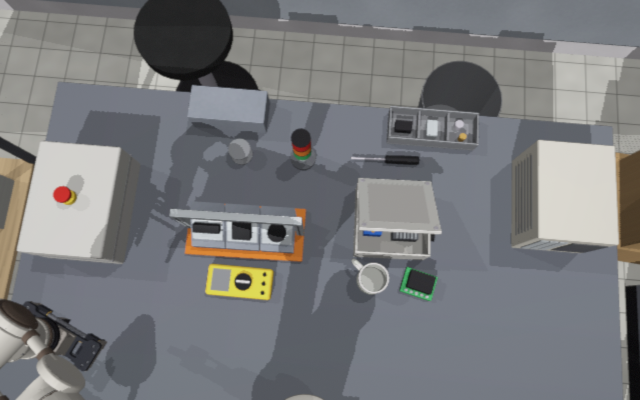

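View pics/a_wrist.png

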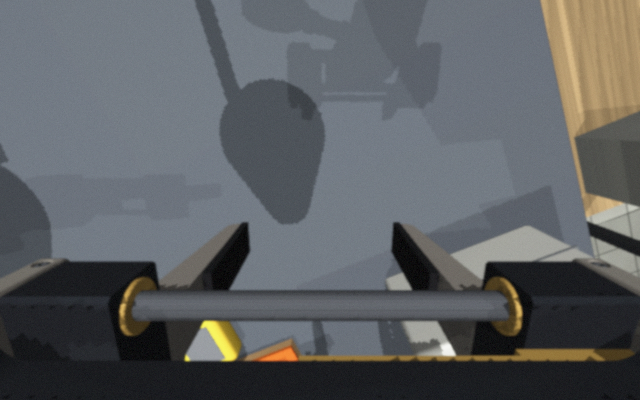

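Top view: the console's orange board is at columns 187–305, rows 207–260. From left to right the keys are bar (207,228), square (242,231) and round (277,233). The drive box is at about (393,220) with its lid open, the mug at (372,278), the relay at (420,284) and the meter at (240,282). Next I'll measure them.

```bash
cat > h.py <<'E'
import cv2,numpy as np
from workcell import bot
def ray(c,u,v):
    R=np.array(c["R"]);t=np.array(c["t"])
    return -R.T@t, R.T@np.array([(u-c["cx"])/c["fx"],(v-c["cy"])/c["fy"],1.])
def onz(c,u,v,z):
    o,d=ray(c,u,v); return o+d*(z-o[2])/d[2]
def proj(c,X):
    p=np.array(c["R"])@np.asarray(X,float)+np.array(c["t"]); return np.array([c["fx"]*p[0]/p[2]+c["cx"],c["fy"]*p[1]/p[2]+c["cy"]])
def tri(c1,p1,c2,p2):
    o1,d1=ray(c1,*p1);o2,d2=ray(c2,*p2)
    s=np.linalg.lstsq(np.stack([d1,-d2],1),o2-o1,rcond=None)[0]
    return (o1+s[0]*d1+o2+s[1]*d2)/2, np.linalg.norm(o1+s[0]*d1-o2-s[1]*d2)
E
python3 - <<'E'
from h import *
c=bot.read_camera("top"); s=bot.read_camera("scene")
im=c["pixels"]; 
hsv=cv2.cvtColor(im,cv2.COLOR_BGR2HSV)
m=cv2.inRange(hsv,(5,180,120),(14,255,255)); m[:, :150]=0; m[:200]=0
k=cv2.findNonZero(m); r=cv2.minAreaRect(k); print(r); print(cv2.boxPoints(r).tolist())
for p in cv2.boxPoints(r): print(np.round(onz(c,*p,0.02),4))
# dark keys
cv2.imwrite("pics/b_con.png",cv2.resize(im[195:270,165:320],None,fx=5,fy=5,interpolation=cv2.INTER_CUBIC))
cv2.imwrite("pics/b_box.png",cv2.resize(im[170:300,345:450],None,fx=4.5,fy=4.5,interpolation=cv2.INTER_CUBIC))
cv2.imwrite("pics/b_sbox.png",cv2.resize(s["pixels"][125:265,170:300],None,fx=4,fy=4,interpolation=cv2.INTER_CUBIC))
E
```

```text
((245.1186065673828, 231.1816864013672), (115.79747772216797, 51.15220260620117), 3.7313966751098633)
[[185.67813110351562, 252.93557739257812], [189.007080078125, 201.8917999267578], [304.55908203125, 209.42779541015625], [301.2301330566406, 260.4715576171875]]
[0.4534 0.3762 0.02  ]
[0.6001 0.3876 0.02  ]
[0.6063 0.0548 0.02  ]
[0.4598 0.0506 0.02  ]
```

```bash
sleep 1
```

```text
(no output)
```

View pics/b_con.png

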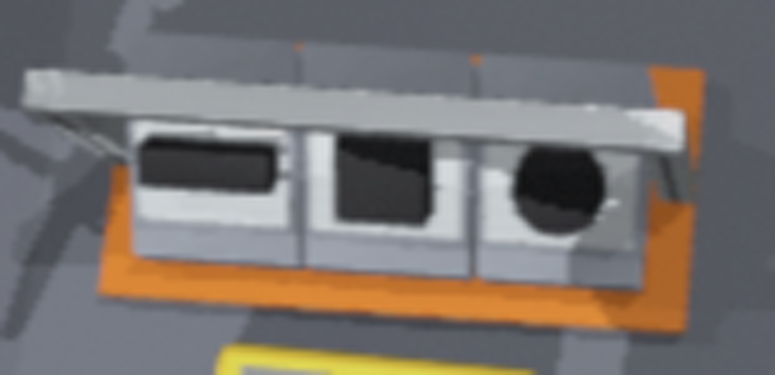

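View pics/b_box.png

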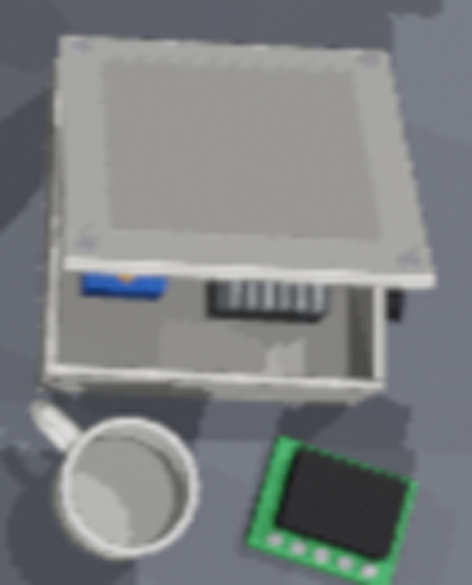

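View pics/b_sbox.png

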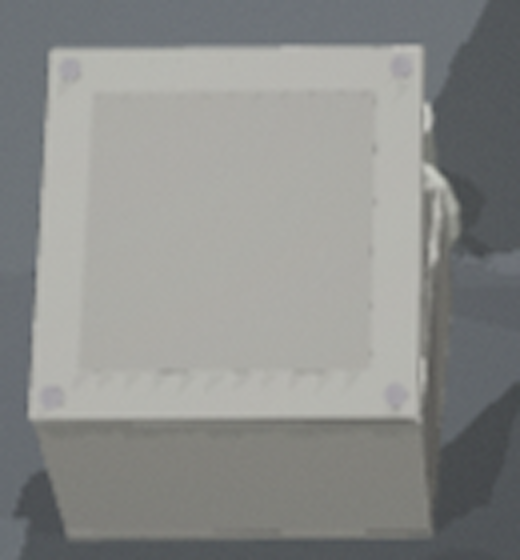

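Run:
```python
from h import *
c=bot.read_camera("top"); s=bot.read_camera("scene")
T=lambda x,y:(345+x/4.5,170+y/4.5); S=lambda x,y:(170+x/4,125+y/4)
P=[]
for n,a,b in [("fL",T(65,259),S(422,45)),("fR",T(435,273),S(50,48)),("hL",T(59,36),S(419,420)),("hR",T(388,50),S(30,418))]:
    X,e=tri(c,a,s,b);P.append(X);print(n,np.round(X,4),round(e,4))
P=np.array(P)
f=(P[0]+P[1])/2;h=(P[2]+P[3])/2;d=f-h
print("len",np.linalg.norm(d),"ang",np.arcsin(d[2]/np.linalg.norm(d)),"yaw hinge->front",np.degrees(np.arctan2(-d[1],-d[0])), "edge yaw",[np.degrees(np.arctan2(*-( P[i]-P[i+1])[:2]))for i in(0,2)])
B=lambda x,y:(165+x/5,195+y/5)
for n,p,z in [("board FL",(100,295),.02),("board FR",(686,330),.02),("board BR",(705,70),.02),("bar",(208,166),.0965),("sq",(384,175),.0965),("round",(559,187),.0965)]:
    print(n,np.round(onz(c,*B(*p),z),4))
for n,p in [("box front L",(45,382)),("box front R",(382,384))]: print(n,np.round(onz(c,*T(*p),.09),4))
```

```text
fL [ 0.532  -0.0933  0.2147] 0.0002
fR [ 0.5409 -0.2922  0.216 ] 0.0012
hL [ 0.6917 -0.0873  0.0924] 0.001
hR [ 0.6987 -0.2867  0.0958] 0.0023
len 0.19979704857390462 ang 0.6520126527864719 yaw hinge->front 2.072051457136087 edge yaw [np.float64(177.42985523449892), np.float64(177.97759467910407)]
board FL [0.4502 0.3777 0.02  ]
board FR [0.4586 0.0477 0.02  ]
board BR [0.6079 0.0508 0.02  ]
bar [0.5167 0.3075 0.0965]
sq [0.5199 0.213  0.0965]
round [0.5214 0.1189 0.0965]
box front L [ 0.4797 -0.0944  0.09  ]
box front R [ 0.4955 -0.2935  0.09  ]
```

Lid angle is about 0.65 rad, box yaw about 2.3°, console yaw about 1.4°. Now shut the lid by following its arc.

```bash
cat >> h.py <<'E'
from scipy.spatial.transform import Rotation as Ro
def rot(tilt,yaw):
    s,c=np.sin(tilt),np.cos(tilt)
    M=np.array([[0,c,s],[1,0,0],[0,s,-c]])
    return Ro.from_matrix(Ro.from_euler("z",yaw).as_matrix()@M).as_rotvec()
E
python3 - <<'E'
from h import *
yaw=np.radians(2.3); q=rot(0,yaw)
f=np.array([np.cos(yaw),np.sin(yaw),0]); Z=np.array([0,0,1.])
H=np.array([.695,-.187,.0905])
def tip(a,r=.168,g=0): return H+f*(-r*np.cos(a)+(.010+g)*np.sin(a))+Z*(r*np.sin(a)+(.010+g)*np.cos(a))
p=bot.current_ee_pos()
bot.line_to([p[0],p[1],.40],max_speed=.25)
bot.set_gripper(0.0)
a0=.66
up=tip(a0)+[0,0,.12]
bot.goto(up,q)
print(bot.current_clock(),bot.current_ee_pos(),bot.current_contact_force())
bot.line_to(tip(a0,g=.02),max_speed=.1)
for a in np.arange(.65,.04,-.06):
    bot.line_to(tip(a),max_speed=.08)
    print(round(a,2),np.round(bot.current_contact_force(),1))
print(bot.current_clock())
for n in ["scene","top"]: cv2.imwrite(f"pics/c_{n}.png",bot.read_camera(n)["pixels"])
E
```

```text
5.4 [ 0.56878082 -0.19139125  0.32157084] [-0.20746031 -0.80470525  0.67398139]
0.65 [-0.6  0.1  0.7]
0.59 [-0.3 -0.4  0.4]
0.53 [ 0.1 -1.  -0.4]
0.47 [-0.2  0.3  0. ]
0.41 [ 0.7  0.4 -0.4]
0.35 [ 0.3  0.2 -0.7]
0.29 [-0.7  1.  -0. ]
0.23 [0.1 0.4 1.3]
0.17 [-0.5 -0.6 -0. ]
0.11 [-0.3 -0.2 -0.5]
0.05 [ 0.  -0.3 -0.4]
9.775
```

View pics/c_scene.png

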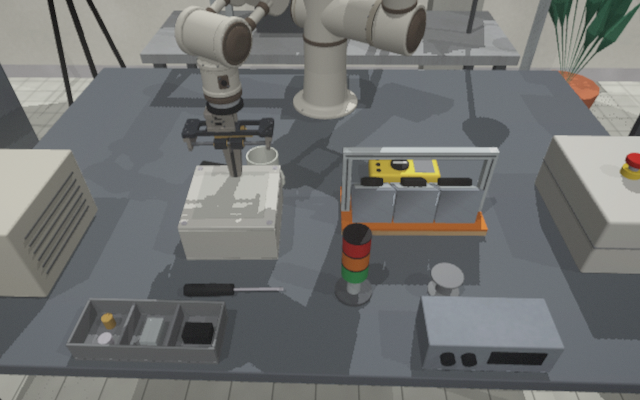

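View pics/c_top.png

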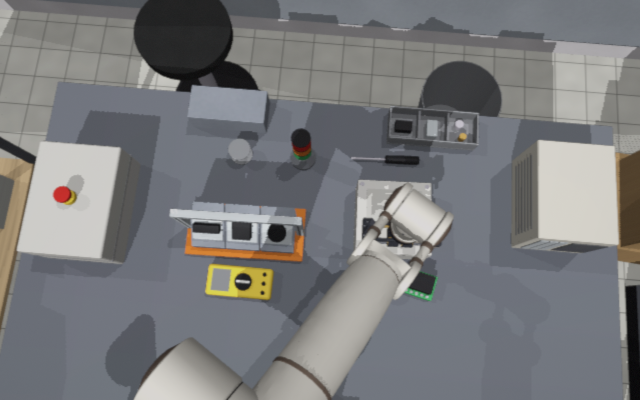

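The scene view shows the lid nearly flat, with the fingers on its front edge at (235,172). The mug and relay look unmoved. I'll finish closing the lid in small steps and watch the force.

Run:
```python
from h import *
p=np.array(bot.current_ee_pos()); print(p)
for z in np.arange(p[2]-.002,.0915,-.0015):
    bot.line_to([p[0],p[1],z],max_speed=.03); bot.hold(.1)
    F=np.mean([bot.current_contact_force() for _ in range(1)],0)
    print(round(z,4),np.round(bot.current_ee_pos()[2],4),np.round(F,1))
    if F[2]>12: break
bot.line_to([p[0],p[1],.22],max_speed=.15)
bot.goto([.42,0.1,.40],rot(np.radians(20),0))
s=bot.read_camera("scene");cv2.imwrite("pics/d_scene.png",cv2.resize(s["pixels"][140:280,150:310],None,fx=4,fy=4,interpolation=cv2.INTER_CUBIC))
s=bot.read_camera("top");cv2.imwrite("pics/d_top.png",s["pixels"])
print(bot.current_clock())
```

```text
[ 0.52774613 -0.19365274  0.10872366]
0.1067 0.1067 [ 0.7 -0.9  0.5]
0.1052 0.1052 [-0.4 -0.   0.2]
0.1037 0.1036 [-0.6 -0.  -0.3]
0.1022 0.1021 [-0.5  0.5  0.1]
0.1007 0.1009 [-0.2 -0.9  1.7]
0.0992 0.1008 [-4.3  1.8 11.1]
0.0977 0.1007 [-7.7  4.4 18.6]
14.75
```

```bash
sleep 1
```

```text
(no output)
```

View pics/d_scene.png

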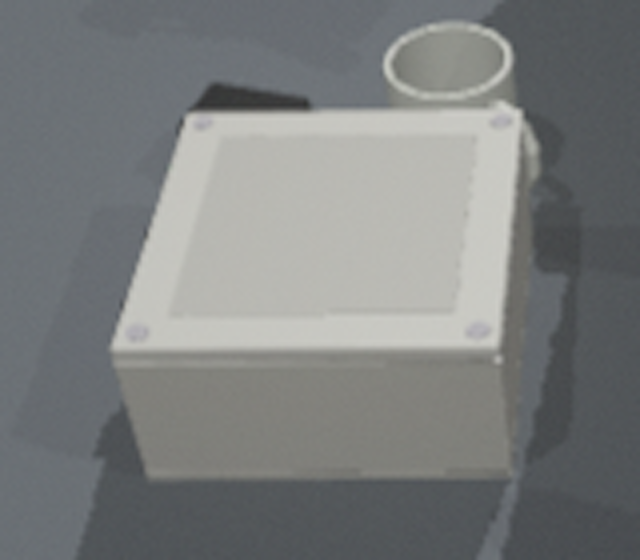

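View pics/d_top.png

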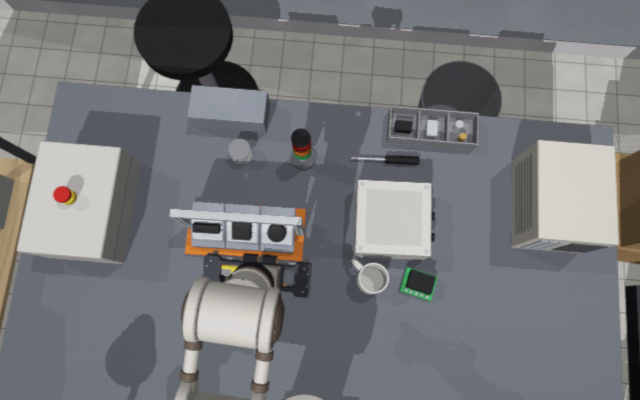

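Both views show the lid flat on the box, and the push stopped hard at z = 0.1008 m against an expected 0.1005 m for shut. Nothing loose has moved. Next is the round key.

```bash
cat >> h.py <<'E'
YAW=np.radians(1.4); Q=rot(np.radians(32),YAW)
zt=Ro.from_rotvec(Q).as_matrix()[:,2]
KEYS=dict(round=[.5195,.119,.0965],square=[.5175,.2135,.0965],bar=[.5155,.3075,.0965])
def press(k):
    K=np.array(KEYS[k])
    bot.line_to(K-.05*zt,rot=Q,max_speed=.12)
    bot.line_to(K-.006*zt,max_speed=.08); bot.hold(.15)
    b=np.array(bot.current_contact_force())@-zt
    for d in np.arange(-.003,.0125,.0015):
        bot.line_to(K+d*zt,max_speed=.03); bot.hold(.1)
        F=np.array(bot.current_contact_force()); n=F@-zt-b
        r=(np.array(bot.current_ee_pos())-K)@zt
        print(k,"cmd %.4f real %.4f axial %.1f"%(d,r,n))
        if n>12: break
    bot.hold(.15)
    cv2.imwrite(f"pics/press_{k}.png",bot.read_camera("top")["pixels"][180:300,150:340].repeat(4,0).repeat(4,1))
    bot.line_to(K-.05*zt,max_speed=.1)
    print(bot.current_clock())
E
python3 - <<'E'
from h import *
K=np.array(KEYS["round"])
bot.goto(K-.12*zt,Q); print(bot.current_ee_pos(),bot.current_clock())
press("round")
E
```

```text
[0.45700004 0.11712796 0.19991917] 15.5917
round cmd -0.0030 real -0.0030 axial 1.7
round cmd -0.0015 real -0.0015 axial 0.4
round cmd 0.0000 real -0.0001 axial 1.4
round cmd 0.0015 real 0.0014 axial 3.5
round cmd 0.0030 real 0.0030 axial 2.6
round cmd 0.0045 real 0.0044 axial 3.7
round cmd 0.0060 real 0.0060 axial 4.2
round cmd 0.0075 real 0.0075 axial 6.2
round cmd 0.0090 real 0.0080 axial 35.6
21.2667
```

```bash
sleep 1
```

```text
(no output)
```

View pics/press_round.png

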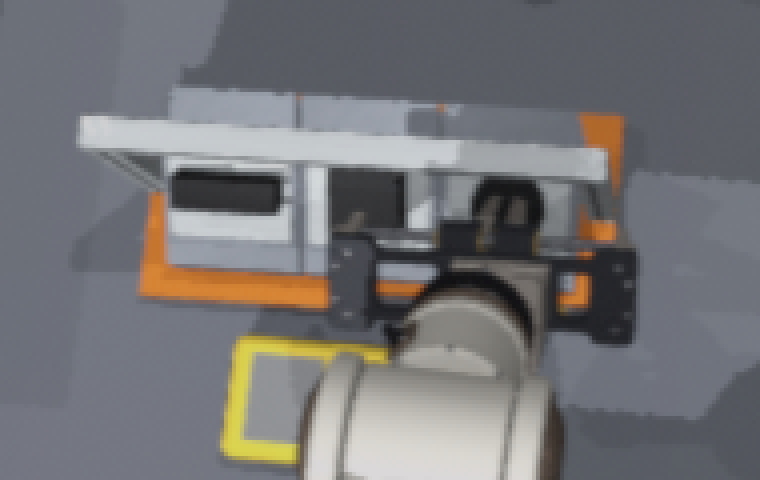

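The round key bottomed at 8.0 mm with the fingers on its middle, at crop (505,210). I'll use a gentler final step for the square and bar keys.

```bash
sed -i 's/np.arange(-.003,.0125,.0015)/[-.003,0,.002,.004,.006,.007,.0075,.008,.0084,.0088]/' h.py
python3 - <<'E'
from h import *
press("square"); press("bar")
E
```

```text
square cmd -0.0030 real -0.0030 axial 1.2
square cmd 0.0000 real -0.0001 axial 2.3
square cmd 0.0020 real 0.0019 axial 2.7
square cmd 0.0040 real 0.0039 axial 4.3
square cmd 0.0060 real 0.0059 axial 4.7
square cmd 0.0070 real 0.0069 axial 5.1
square cmd 0.0075 real 0.0074 axial 5.0
square cmd 0.0080 real 0.0077 axial 9.8
square cmd 0.0084 real 0.0078 axial 16.8
27.1417
bar cmd -0.0030 real -0.0030 axial -0.9
bar cmd 0.0000 real -0.0001 axial 0.3
bar cmd 0.0020 real 0.0019 axial 1.0
bar cmd 0.0040 real 0.0039 axial 2.5
bar cmd 0.0060 real 0.0059 axial 3.2
bar cmd 0.0070 real 0.0069 axial 3.0
bar cmd 0.0075 real 0.0074 axial 3.9
bar cmd 0.0080 real 0.0077 axial 7.5
bar cmd 0.0084 real 0.0078 axial 13.2
33.0083
```

```bash
sleep 1
```

```text
(no output)
```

View pics/press_square.png

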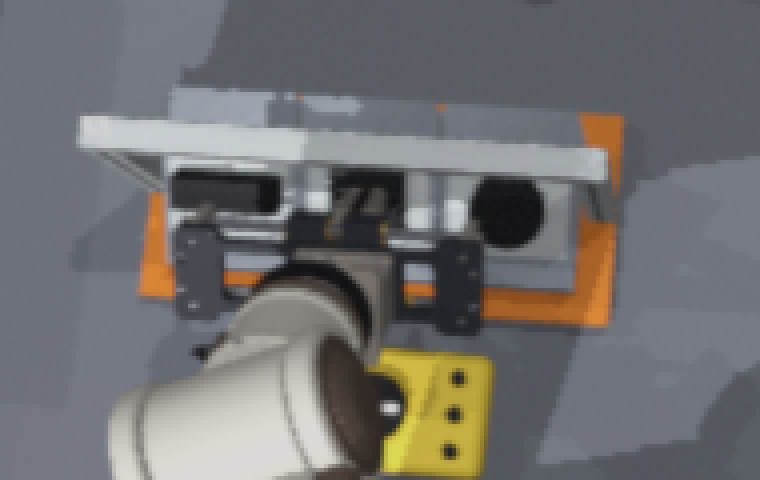

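View pics/press_bar.png

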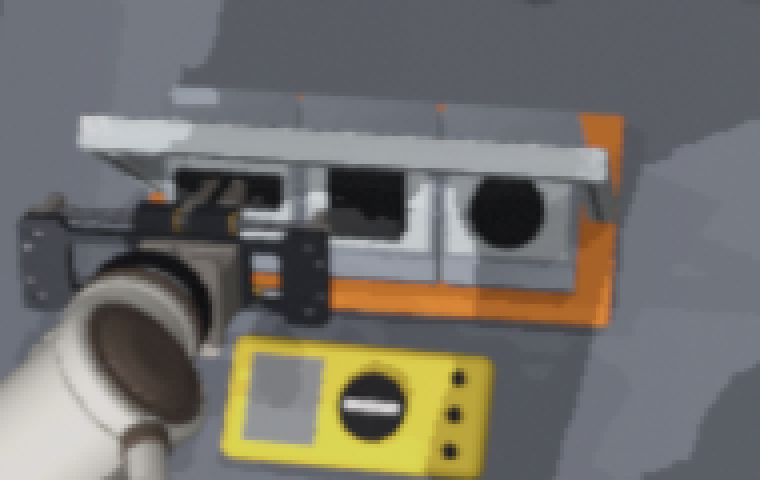

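Both keys bottomed, with the fingers inside each key outline (square at crop (365,200), bar at (225,190)). I'll back off, check the bench and hand in.

Run:
```python
from h import *
K=np.array(KEYS["bar"])
bot.line_to(K-.13*zt+[0,0,.08],max_speed=.15)
bot.goto([.33,.40,.38],rot(0,.7)); bot.hold(.3)
t=bot.read_camera("top"); cv2.imwrite("pics/e_top.png",t["pixels"])
a=cv2.imread("pics/a_top.png").astype(int)
print(np.round(bot.current_contact_force(),1),bot.current_clock())
```

```text
[ 0.  -0.1  0. ] 35.2583
```

```bash
sleep 1
```

```text
(no output)
```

View pics/e_top.png

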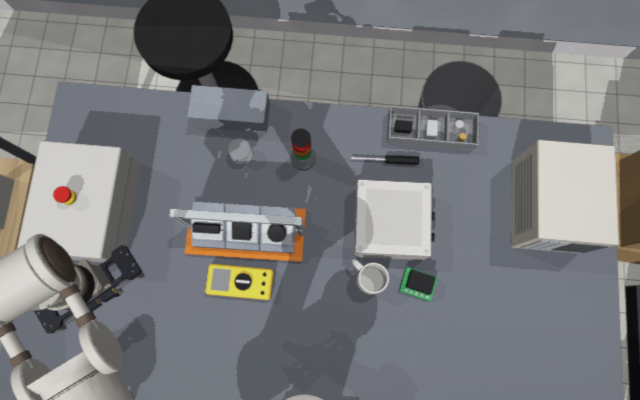

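The lid is shut at (393,220), the keys look as they did at the start, and the mug, relay, meter, spool, tower and driver are where they were. The arm is clear.

Run:
```python
from workcell import bot
bot.job_done(); print(bot.current_clock())
```

```text
the job is handed in; nothing more can be done
the job is handed in; nothing more can be done
```

I shut the lid, then pressed the round, square and bar keys in that order, one at a time, and handed the job in at about 35 s. `job_done` gives no verdict, so the checks below are all I have.

- **Lid:** the push stopped hard at z = 0.1008 m; a fully shut lid should be at about 0.1005 m. The last top picture shows it flat on the box.
- **Keys:** each one hit its stop at 7.8–8.0 mm of travel. The keys' joint values can't be read directly. That they came up again rests on the last top picture, where they look as they did at the start, and on the springs.
- **Bench and arm:** by eye, none of the loose things moved between the first and last top pictures. The arm was clear of everything, with about 0 N of contact force.

No check failed. The round key's last step went up to about 36 N along the finger axis, so I used smaller steps for the square and bar keys (about 17 N and 13 N).

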